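Roll a specimen cylinder into a V-cradle and seat it against the stop

TASK

Push the amber specimen cylinder lying on the bench with the fingertips so that it rolls up the ramp of the aluminium cradle and drops into the V, with its end still well short of the stop plate. Then push it endwise along the V until its end sits against the stop plate, and move clear. It must only be rolled and pushed, never lifted or stood on end, and the other things on the bench stay where they are.

Things in the scene. Friction and masses are not known exactly. Their poses are not given: they have to be found in the camera images.
- cylinder: Solid polished amber resin cylinder with a thin steel band round each end, 40 mm diameter, 140 mm long, about 0.24 kg, friction about 0.4, lying on its side on the bench before the ramp. Origin at its centre, 20 mm above the bench at the start. Its y axis runs along its length; x and z turn as it rolls. Pushed from behind it rolls and soon rests on the flat; let go on the ramp it rolls back.
- cradle: Aluminium V-cradle fixed to the bench. Origin on the bench plane below the axis of a seated cylinder. Cradle x: rolling direction, from ramp to back jaw; y: along the V to the stop plate; z up. Ramp, V and jaw run from y = -65 to 65 mm. V: front face falls 30 degrees from the rim to x = 7 mm, 1 mm above the bench; back face rises 60 degrees to the jaw, 44 mm high, x = 32 to 62 mm.
- ramp_toe (a point): Middle of the ramp's lower edge, at bench level: cradle x = -91, y = 0 mm. At the start the cylinder's centre lies at cradle x = -180 to -145 and y = -47 to -27 mm, its axis within 0.2 rad of cradle y; rolled straight it enters the V with one end 22 to 42 mm short of the stop and the other end overhanging the V's open end.
- rim (a point): Middle of the rim between ramp and V: cradle x = -14, y = 0 mm, 13.5 mm above the bench. The ramp climbs to it at 10 degrees; once the cylinder's axis has passed over the rim it rolls down into the V by itself.
- seat (a point): Where the cylinder's centre ends up: cradle x = 0, y = -5 mm, 28.3 mm above the bench. The cylinder's +y end is then against the stop plate and its other end juts 10 mm out of the V's open end (cradle y = -65 mm). Axes as the cradle's. Sliding the seated cylinder endwise takes about 1 to 3 N.
- stop_face (a point): Point on the inner face of the dark steel stop plate at the V's +y end, level with a seated cylinder's axis: cradle x = 0, y = 65 mm, 28.3 mm above the bench. The plate is 10 mm thick, 44 mm high and covers cradle x = -14 to 62 mm (not the ramp).
- petri_dish: Bystander, loose: covered round glass dish lying flat, 94 mm across, 20 mm high. Origin at the centre of its underside.
- vial: Bystander, loose: small standing glass vial with a black cap, 24 mm across, 50 mm high. Origin at the centre of its underside.
- beaker: Bystander, loose: amber beaker 76 mm across the rim, 85 mm high, with stirring rods sticking out to 170 mm above the bench. Origin at the centre of its underside.
- jar: Bystander, loose: squat glass jar with a white lid, 48 mm across, 55 mm high. Origin at the centre of its underside.
- slide_box: Bystander, loose: small cardboard box 55 x 40 x 25 mm. Origin at the centre of its underside.
There are look-alikes about, which are no part of the job. Leave any blue look-alike of the cylinder alone.

How it is judged (in metres and radians):
On the way, in this order (a step that is already met when the one before it is completed fails the run):
1. the cylinder has rolled at least about half a turn on its way to the V (angle between cylinder's own z axis and vertical above 2.4 rad and x of cylinder in the frame of cradle below -0.01 m).
2. the cylinder lies in the V (x of cylinder in the frame of cradle between -0.004 and 0.004 m and z of cylinder in the frame of cradle between 0.0255 and 0.0315 m and angle between the y axis of cylinder and the y axis of cradle, either way round below 0.05 rad), for 0.2 s.
3. its end is against the stop plate (all of step 2 and y of cylinder in the frame of cradle above -0.0085 m), for 0.2 s.
At the end, for the whole second after the job is handed in: The cylinder rests in the V (axis within 4 mm of the seated line sideways and 3 mm in height, parallel within 0.05 rad), its end within 3.5 mm of the stop plate, at rest (all of step 3 and linear speed of cylinder below 0.01 m/s and angular speed of cylinder below 0.2 rad/s); the robot touches nothing.
It fails at once if the cylinder is lifted off the bench, ramp or V, or tipped up on end (height (world z) of cylinder above 0.046 m or (x of cylinder in the frame of cradle below -0.1 m and height (world z) of cylinder above 0.028 m) or angle between cylinder's own y axis and vertical below 1.25 rad).
It fails at once if another thing on the bench is shifted by more than 15 mm or knocked over (distance of any of petri_dish, vial, beaker, jar, slide_box from where it was at the start of the episode above 0.015 m or angle between any of petri_dish, vial, beaker, jar, slide_box's own z axis and vertical above 0.35 rad).
It also fails if it takes over 50 s, if anything falls off the work surface, if the arm or the gripper's body presses on something with over 40 N, if the wrist force passes 120 N, or if a joint passes its speed limit or range.

ROBOT

A 6-joint arm with a two-finger parallel gripper is mounted at the origin on the work surface. World frame = base frame: x ahead of the robot, y to its left, z up, the work surface at z = 0. Lengths are in mm, angles in degrees, forces in N, time in s.
With the tool pointing down it reaches from about 300 to 850 mm from the base axis. Payload 4.2 kg.
Tool frame: the origin (TCP) lies midway between the tips of the shut fingers; the grasp point (between the pads) lies 19 mm behind it (env.hold_point_z is the z of the grasp point in the tool frame, in mm); z points along the fingers, y is the direction in which the jaws open and shut (so a half turn about z gives the same grasp; the last joint's range is limited). The gripper opens to 91 mm and grips with 3 to 60 N. Pads are 32 mm wide; open, the fingers measure 118 mm over their backs; the gripper's body (76 mm by 178 mm) begins 60 mm behind the grasp point.
Start: joints at [70.875, 18.312, 89.639, -0, 72.044, -1.146], TCP at [177.491, 546.937, 213.976] pointing down, gripper open.
Joint ranges: [-177.97, 177.97], [-48.28, 115.42], [12.27, 149.76], [-77.06, 257.06], [2.81, 150.46], [-146.56, 146.56]. Speed limits (degrees/s): [147.25, 147.25, 180, 180, 180, 180].

INTERFACE

Orientations are given as [roll, pitch, yaw] about the fixed x, y, z axes, in that order (R = Rz(yaw) Ry(pitch) Rx(roll)).
In Python, from workcell import env, grab_frame, camera_params, spotter gives the robot as it stands. The module is installed in compiled form; this text tells all that it offers.
- The arm moves only by the shell command python3 -m jog 'ROWS' [FORCE]. ROWS is text: rows parted by semicolons, each of 7 numbers parted by spaces: the turn, a rotation vector about the world's x, y, z in units of 5 degrees (1.0 is 5 degrees), then the shift along the world's x, y, z in units of 25 mm (1.0 is 25 mm), then the opening, from 0 (shut) to 1 (fully open). A call has 1 to 5 rows; each row is the pose to reach, as a shift and turn from the pose commanded when the call began; what a row does not reach only later rows make up. A row lasts 1/8 s, in which the tool goes at most 62.5 mm and 10.7 degrees, less where a joint would pass 70% of its speed; a pose out of reach is approached as far as the arm can. A call with a gripper value outside its range is refused whole. The fingers move at their own pace and stop on an object; FORCE is the grip in N (left out, the last holds). Time passes only in rows, so rows that repeat a pose let the fingers close. It gives the time, the measured TCP pose, the force and the opening at its end, in the units of the state.
- env.state(): the state, without advancing time (a new reading comes with each control period).
- grab_frame(name): name is "scene" or "top" or "wrist"; returns the picture (384x512x3 uint8, red, green, blue); there is no depth.
- camera_params(name): a dict with "K" (3x3 intrinsics, pixels), "rvec" (rotation vector, rad) and "tvec" (3), from world to camera coordinates, as OpenCV has them. Camera axes: x right, y down, z forward; pixel columns grow to the right and rows downward; lengths in mm; the calibration is good to about 2 mm. A picture is of the moment at which its call begins: read the wrist's pose just before it. camera_params takes no time and is no camera call; for the wrist camera it gives the pose at the moment of the call.
- env.job_done(): hands the job in, once; it reports no verdict.
Trained networks look in the newest picture that a camera, given by its name, has taken for a name from the list of things; names that differ only in an ending like _2 or _b are one class to them, and where a whole thing is asked for, a point or a joint stands for the part that bears it (a point fixed in the world has none). Each returns a list of dicts, best first, with "conf" (0 to 1); they miss things now and then, are a little off and sometimes report something else, mostly with a low value. They report only what shows in the picture. A call takes as long as a camera call. They do not tell look-alikes from the thing itself.
- spotter.look_for(query, camera): "box" ([left, top, width, height] in pixels, round what is visible of it).
- spotter.trace(query, camera): "region" (384x512 bool, what is visible of it) and "box" ([left, top, width, height] in pixels, round what is visible of it).
The state is a dict: "time_s": time; "qpos": joint angles; "qvel": joint speeds; "effort": joint torques, N m; "ee_pos": TCP position; "ee_rot": TCP orientation; "force": force on the tool from outside, world axes, zero at the start; "torque": the same for the moment, N m; "gripper_width": finger opening in mm.
Only numpy, scipy, OpenCV 4.12 (cv2) and the standard library are available. Lean on these libraries where they do the work, as an engineer would, in place of code of your own. Each camera call takes 0.05 s, during which the arm holds its last target. There are 200 camera calls.

## Working session

There is one attempt and no reset: what is moved stays moved. The work goes in short steps, Python scripts to look and compute and a shell command to move; the robot and the scene stay as the last step left them, time stands still between calls to the robot, and variables do not carry over. Pictures are saved under pics/ and viewed, about 8 in all and at most 12, crops included, and the job is handed in when it is done.

```bash
mkdir -p pics; cat > h.py <<'E'
import numpy as np, cv2
from workcell import env, grab_frame, camera_params, spotter
def cam(n):
    p=camera_params(n); return np.array(p["K"],float),np.array(p["rvec"],float).ravel(),np.array(p["tvec"],float).ravel()
def proj(n,P):
    K,r,t=cam(n); return cv2.projectPoints(np.array(P,float).reshape(-1,1,3),r,t,K,None)[0].reshape(-1,2)
def back(n,uv,z):
    K,r,t=cam(n); R=cv2.Rodrigues(r)[0]; c=-R.T@t
    d=(R.T@np.linalg.inv(K)@np.c_[np.array(uv,float).reshape(-1,2),np.ones(np.array(uv).size//2)].T).T
    return c+d*((z-c[2])/d[:,2])[:,None]
E
python3 - <<'E'
from h import *
for n in ("scene","top"):
    f=grab_frame(n); cv2.imwrite(f"pics/{n}0.png",cv2.resize(f[...,::-1],(800,600),interpolation=cv2.INTER_CUBIC))
    for q in ("cylinder","cradle","petri_dish","vial","beaker","jar","slide_box"):
        print(n,q,[(d["box"],round(d["conf"],2)) for d in spotter.look_for(q,n)][:4])
print(env.state()["time_s"])
E
```

```text
scene cylinder [([111.5, 164.1, 74.6, 24.0], 0.86), ([155.4, 203.7, 70.4, 59.7], 0.65)]
scene cradle []
scene petri_dish [([272.9, 185.5, 43.3, 43.4], 0.74)]
scene vial [([238.0, 175.9, 14.8, 23.2], 0.78), ([151.9, 203.9, 74.0, 60.9], 0.38)]
scene beaker []
scene jar [([102.4, 298.7, 35.3, 39.4], 0.85), ([330.6, 180.1, 48.3, 77.0], 0.28)]
scene slide_box [([79.3, 259.9, 39.2, 37.0], 0.71)]
top cylinder [([302.4, 199.1, 70.5, 23.4], 0.7), ([307.7, 258.1, 65.1, 56.9], 0.56)]
top cradle [([273.9, 108.9, 69.6, 79.1], 0.57)]
top petri_dish [([225.9, 157.5, 39.6, 43.8], 0.69)]
top vial [([268.7, 215.8, 7.8, 11.9], 0.44)]
top beaker [([209.6, 103.3, 36.5, 46.7], 0.87)]
top jar [([399.9, 167.0, 30.9, 21.5], 0.86), ([274.5, 110.6, 69.3, 77.3], 0.72)]
top slide_box [([398.0, 202.8, 29.7, 29.8], 0.74), ([277.5, 111.6, 62.9, 72.5], 0.69)]
0.8
```

View pics/top0.png

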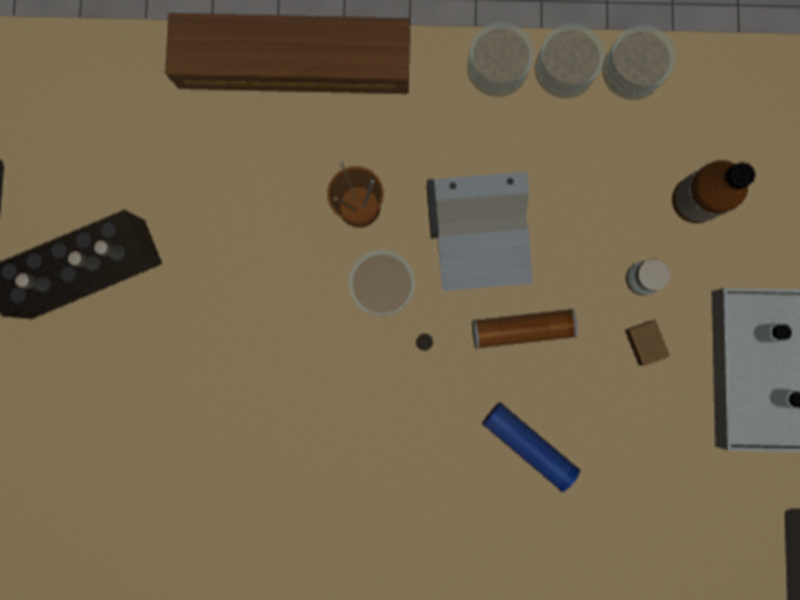

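View pics/scene0.png

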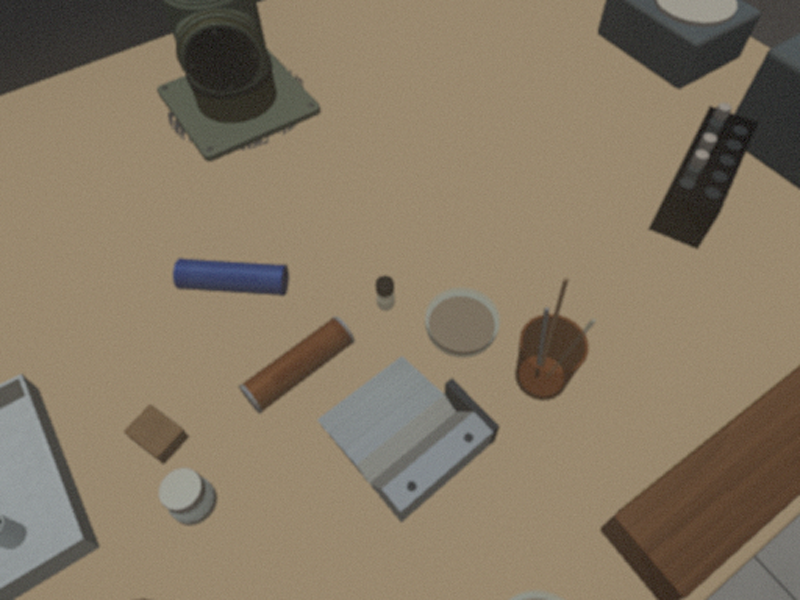

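The amber cylinder is at top-view pixel (525,328) of 800, and at (297,364) in the scene view. It has steel bands and lies before the ramp. Look-alikes are the blue cylinder at top (530,447), which is not the target, the amber beaker at (357,195) and the amber bottle at (715,188). The cradle is at (483,232), with its stop plate on the left. Next I'll fit the poses and check them in a crop overlay.

```bash
cat > m.py <<'E'
from h import *
from scipy.optimize import least_squares
s=.64
CP={"top":[((-91,65,0),(441,290)),((-91,-65,0),(532,284)),((-14,-65,13.5),(527,232)),((62,-65,44),(528,174)),((62,75,44),(428,180)),((32,-65,44),(526,194))],
"scene":[((-91,65,0),(402,360)),((-91,-65,0),(320,418))]}
def c2w(p,P): 
    c,d=np.cos(p[2]),np.sin(p[2]); P=np.array(P,float).reshape(-1,3)
    return np.c_[p[0]+c*P[:,0]-d*P[:,1],p[1]+d*P[:,0]+c*P[:,1],P[:,2]]
def fit():
    t=back("top",np.array([(441,290),(532,284)])*s,0); y=t[0]-t[1]; yaw=np.arctan2(-y[0],y[1]); m=t.mean(0)
    f=lambda p:np.concatenate([(proj(n,c2w(p,[a for a,_ in L]))-np.array([b for _,b in L])*s).ravel() for n,L in CP.items()])
    r=least_squares(f,[m[0]+91*np.cos(yaw),m[1]+91*np.sin(yaw),yaw],loss="soft_l1",x_scale=[10,10,.1]); return r.x,f(r.x)
def axis(n,img=None):  # cylinder axis from colour blob near; returns region
    ds=spotter.trace("cylinder",n); return ds
E
python3 - <<'E'
from m import *
p,r=fit(); print("cradle",p[:2].round(1),np.degrees(p[2]).round(2),r.reshape(-1,2).round(1).tolist())
np.save("cradle.npy",p)
for n in ("top","scene"):
    f=grab_frame(n)
    for d in spotter.trace("cylinder",n):
        m=d["region"]; c=f[m].mean(0)
        v,u=np.nonzero(m); (cx,cy),(w,h),a=cv2.minAreaRect(np.c_[u,v].astype(np.float32))
        b=cv2.boxPoints(((cx,cy),(w,h),a)); e=sorted([(np.linalg.norm(b[i]-b[(i+1)%4]),i) for i in range(4)])
        i,j=e[0][1],e[1][1]; E=np.array([(b[i]+b[(i+1)%4])/2,(b[j]+b[(j+1)%4])/2]); W=back(n,E,20)
        q=W.mean(0); dv=W[0]-W[1]; R=np.array([[np.cos(p[2]),-np.sin(p[2])],[np.sin(p[2]),np.cos(p[2])]])
        print(n,round(d["conf"],2),c.round(),(round(cx),round(cy)),"world",W[:,:2].round(1).tolist(),"ctr",q[:2].round(1),"len",np.linalg.norm(dv).round(),"cradle",(R.T@(q[:2]-p[:2])).round(1),(R.T@dv[:2]).round(1))
for q,x in (("jar",20),("slide_box",12),("petri_dish",10),("vial",25),("beaker",40)):
    for n in ("top","scene"):
        for d in spotter.look_for(q,n)[:2]:
            l,t,w,h=d["box"]; print(q,n,back(n,[l+w/2,t+h/2],x)[0][:2].round(),round(d["conf"],2))
f=grab_frame("top"); k=4
im=cv2.resize(f[...,::-1],None,fx=k,fy=k,interpolation=cv2.INTER_CUBIC)
for P in [[(-91,65,0),(-91,-65,0),(-14,-65,13.5),(-14,65,13.5)],[(32,65,44),(32,-65,44),(62,-65,44),(62,65,44)]]:
    cv2.polylines(im,[(proj("top",c2w(p,P))*k+k/2).astype(int)],True,(0,255,0),1)
cv2.imwrite("pics/c1.png",im[100*k:240*k,200*k:400*k]); print(env.state()["time_s"])
E
```

```text
cradle [ 648. -101.] 4.63 [[-0.7, 0.3], [-1.1, 0.7], [0.5, -1.0], [-0.4, -0.7], [-0.5, -0.9], [2.0, -0.0], [-0.1, -2.4], [-3.2, 0.3]]
top 0.84 [81. 52. 29.] (336, 210) world [[510.4, -236.2], [490.8, -88.0]] ctr [ 500.6 -162.1] len 149.0 cradle [-151.9  -49.1] [   7.6 -149.2]
top 0.81 [34. 49. 85.] (339, 285) world [[292.9, -227.6], [385.0, -113.0]] ctr [ 339.  -170.3] len 147.0 cradle [-313.6  -44.1] [-101.1 -106.8]
scene 0.67 [ 66.  72. 100.] (146, 177) world [[285.8, -228.7], [383.3, -112.5]] ctr [ 334.6 -170.6] len 152.0 cradle [-318.   -44.1] [-106.5 -107.9]
scene 0.57 [96. 72. 53.] (190, 233) world [[487.0, -83.3], [507.5, -229.3]] ctr [ 497.3 -156.3] len 147.0 cradle [-154.7  -43. ] [ -8.7 147.2]
jar top [ 574. -339.] 0.85
jar top [ 633. -100.] 0.18
jar scene [ 573. -330.] 0.84
jar scene [ 652. -104.] 0.74
slide_box top [ 480. -335.] 0.86
slide_box top [475. -27.] 0.37
slide_box scene [ 485. -334.] 0.9
petri_dish top [566.  38.] 0.7
petri_dish scene [562.  44.] 0.69
petri_dish scene [ 567. -331.] 0.37
vial scene [473. -19.] 0.81
beaker scene [659. 103.] 0.73
1.55
```

View pics/c1.png

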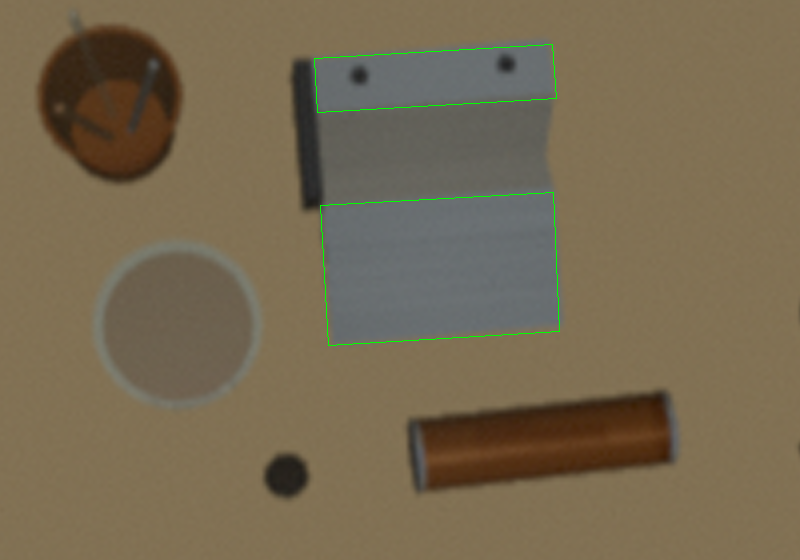

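The cradle overlay matches well. The cradle is at (648,-101) with yaw 4.6°. The amber cylinder, confirmed by its bands, is at about cradle (-153,-46) with its axis about 3° off. I'll push with the open fingers squared to the cradle.

```bash
cat > go.py <<'E'
import sys
from m import *
from scipy.spatial.transform import Rotation as R
p=np.load("cradle.npy"); s=env.state()
def where(): 
    e=np.array(s["ee_pos"]); c,d=np.cos(p[2]),np.sin(p[2]); x,y=e[:2]-p[:2]
    print("t",round(s["time_s"],2),"tcp",e.round(1),"rot",np.round(s["ee_rot"],1),"cradle",round(c*x+d*y,1),round(-d*x+c*y,1),"F",np.round(s["force"],1),"w",round(s["gripper_width"],1))
where()
if len(sys.argv)>1:
    x,y,z=map(float,sys.argv[1:4]); T=c2w(p,[x,y,z])[0]
    d=R.from_euler("z",np.degrees(p[2])+float(sys.argv[4]),degrees=True)*R.from_euler("x",180,degrees=True)*R.from_euler("xyz",s["ee_rot"],degrees=True).inv()
    print("turn",(np.degrees(d.as_rotvec())/5).round(2),"shift",((T-s["ee_pos"])/25).round(2),"target",T.round(1))
E
python3 go.py -212 -46 100 0; python3 go.py -212 -46 15 180|tail -1
```

```text
t 1.55 tcp [177.5 546.9 214. ] rot [180.   0. 162.] cradle -416.7 683.7 F [ 0.2 -0.2  0.1] w 91.1
turn [  0.     0.   -31.48] shift [ 10.52 -28.43  -4.56] target [ 440.4 -163.9  100. ]
turn [-0.    0.    4.52] shift [ 10.52 -28.43  -7.96] target [ 440.4 -163.9   15. ]
```

```bash
python3 -m jog '0 0 1.5 0.9 -2.3 0 1; 0 0 3 1.8 -4.6 0 1; 0 0 4.5 2.7 -6.9 0 1; 0 0 4.52 3.6 -9.2 0 1; 0 0 4.52 4.4 -11.5 0 1'; python3 -m jog '0 0 0 0.9 -2.3 0 1; 0 0 0 1.8 -4.6 0 1; 0 0 0 2.7 -6.9 0 1; 0 0 0 3.6 -9.2 0 1; 0 0 0 4.4 -11.5 0 1'; python3 -m jog '0 0 0 0.5 -1.8 0 1; 0 0 0 1 -3.6 -1 1; 0 0 0 1.5 -5.2 -2 1;0 0 0 1.7 -5.4 -3 1;0 0 0 1.7 -5.4 -4 1'; python3 go.py -212 -46 15 180
python3 - <<'E'
from h import *
cv2.imwrite("pics/t1.png",cv2.resize(grab_frame("top")[100:310,200:440,::-1],(686,600),interpolation=3))
E
```

```text
time_s: 2.17
ee_pos: [288.0, 257.7, 214.2]
ee_rot: [180.0, 0.1, -175.3]
force: [1.5, -1.3, 0.6]
gripper_width: 91.1
time_s: 2.8
ee_pos: [398.1, -30.1, 214.4]
ee_rot: [180.0, 0.1, -175.4]
force: [0.7, 0.7, 0.1]
gripper_width: 91.3
time_s: 3.42
ee_pos: [440.5, -164.1, 113.2]
ee_rot: [-180.0, 0.0, -175.5]
force: [0.2, 0.6, -0.2]
gripper_width: 91.3
t 3.42 tcp [ 440.5 -164.1  113.2] rot [-180.     0.  -175.5] cradle -212.0 -46.2 F [ 0.2  0.6 -0.2] w 91.3
turn [0.   0.01 0.02] shift [-0.    0.01 -3.93] target [ 440.4 -163.9   15. ]
```

View pics/t1.png

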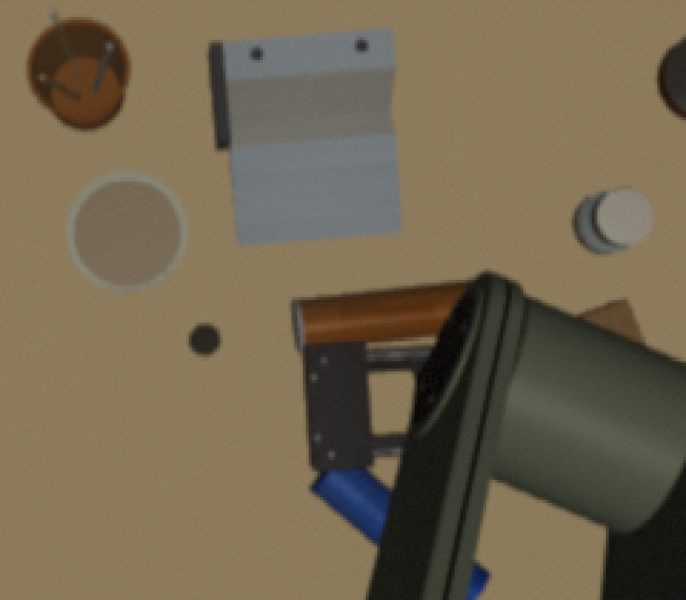

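The arm is behind the cylinder, with the finger side clear of both the amber and the blue cylinders. Lowering now.

```bash
python3 -m jog '0 0 0 0 0 -1.2 1; 0 0 0 0 0 -2.4 1; 0 0 0 0 0 -3.4 1; 0 0 0 0 0 -3.93 1; 0 0 0 0 0 -3.93 1'; python3 go.py -180 -46 15 180
python3 - <<'E'
from h import *
cv2.imwrite("pics/s1.png",cv2.resize(grab_frame("scene")[120:320,60:330,::-1],(800,592),interpolation=3))
E
```

```text
time_s: 4.1
ee_pos: [439.8, -163.0, 15.5]
ee_rot: [180.0, -0.1, -175.4]
force: [-0.5, -0.3, 0.2]
gripper_width: 91.3
t 4.1 tcp [ 439.8 -163.    15.5] rot [ 1.800e+02 -1.000e-01 -1.754e+02] cradle -212.5 -45.0 F [-0.5 -0.3  0.2] w 91.3
turn [-0.01 -0.01 -0.  ] shift [ 1.3   0.06 -0.02] target [ 472.3 -161.3   15. ]
```

View pics/s1.png

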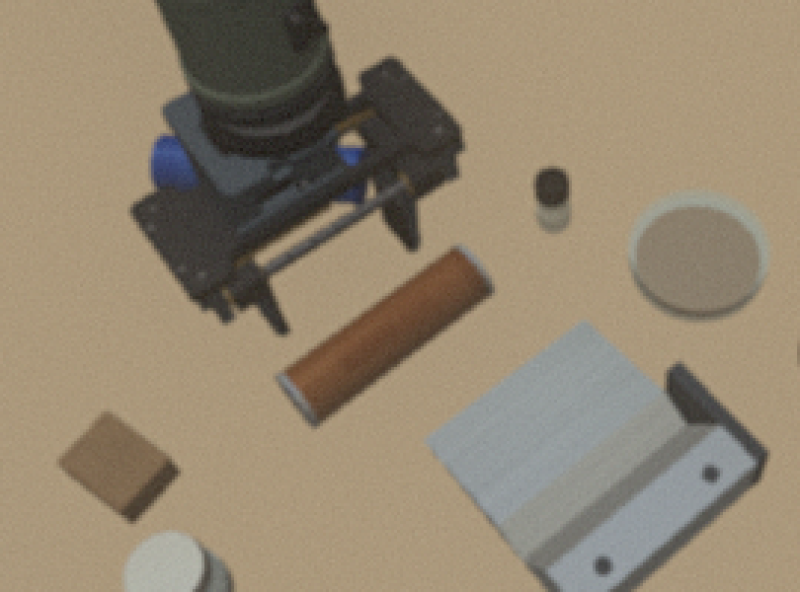

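Both fingers stand square behind the amber cylinder. Starting the slow push.

```bash
python3 -m jog '0 0 0 0.25 0.02 0 1; 0 0 0 0.5 0.04 0 1; 0 0 0 0.75 0.06 0 1; 0 0 0 1 0.08 0 1; 0 0 0 1.25 0.1 0 1'; python3 -m jog '0 0 0 0.25 0.02 0 1; 0 0 0 0.5 0.04 0 1; 0 0 0 0.75 0.06 0 1; 0 0 0 1 0.08 0 1; 0 0 0 1.25 0.1 0 1';python3 go.py -46 -46 17 180
python3 - <<'E'
from h import *
cv2.imwrite("pics/s2.png",cv2.resize(grab_frame("scene")[120:320,60:330,::-1],(800,592),interpolation=3))
E
```

```text
time_s: 4.78
ee_pos: [471.8, -160.5, 15.7]
ee_rot: [180.0, 0.0, -175.4]
force: [-0.5, 0.7, 0.4]
gripper_width: 91.4
time_s: 5.4
ee_pos: [502.9, -158.0, 15.7]
ee_rot: [180.0, -0.0, -175.4]
force: [0.5, -0.6, 0.7]
gripper_width: 91.3
t 5.4 tcp [ 502.9 -158.    15.7] rot [ 180.    -0.  -175.4] cradle -149.2 -45.2 F [ 0.5 -0.6  0.7] w 91.3
turn [-0. -0.  0.] shift [4.12 0.3  0.05] target [ 605.9 -150.5   17. ]
```

View pics/s2.png

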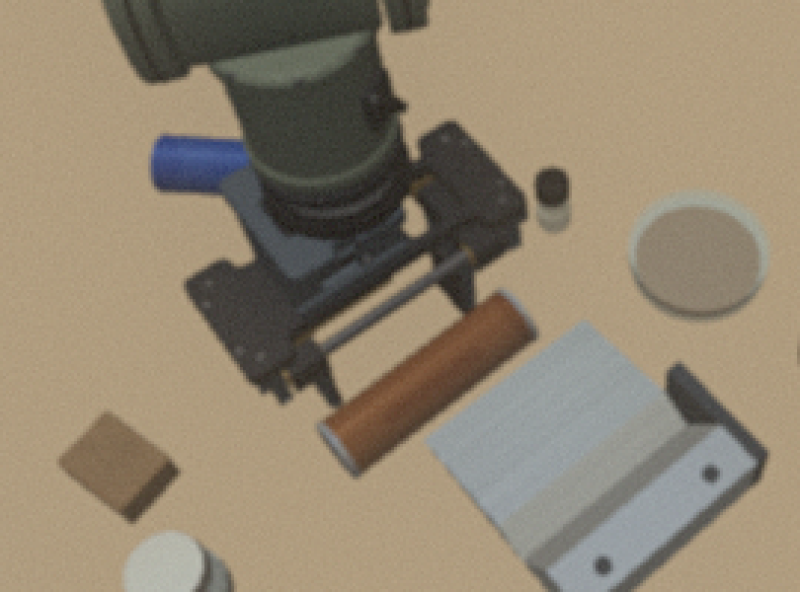

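The cylinder rolls squarely ahead of both fingers and is now near the ramp toe. I'll continue up the ramp to just past the rim.

```bash
python3 -m jog '0 0 0 0.25 0.02 0 1; 0 0 0 0.5 0.04 0 1; 0 0 0 0.75 0.06 0 1; 0 0 0 1 0.08 0 1; 0 0 0 1.25 0.1 0.03 1'; python3 -m jog '0 0 0 0.25 0.02 0 1; 0 0 0 0.5 0.04 0 1; 0 0 0 0.75 0.06 0 1; 0 0 0 1 0.08 0 1; 0 0 0 1.25 0.1 0.05 1'; python3 -m jog '0 0 0 0.25 0.02 0 1; 0 0 0 0.5 0.04 0 1; 0 0 0 0.75 0.06 0 1; 0 0 0 1 0.08 0 1; 0 0 0 1.2 0.1 0 1'; python3 go.py -46 -46 17 180
python3 - <<'E'
from h import *
cv2.imwrite("pics/s3.png",cv2.resize(grab_frame("scene")[120:350,80:340,::-1],(678,600),interpolation=3))
E
```

```text
time_s: 6.08
ee_pos: [533.1, -155.4, 16.3]
ee_rot: [180.0, -0.1, -175.4]
force: [-1.6, -0.5, 1.9]
gripper_width: 91.2
time_s: 6.7
ee_pos: [565.3, -153.0, 17.7]
ee_rot: [180.0, -0.0, -175.4]
force: [-3.1, 0.7, 1.7]
gripper_width: 91.5
time_s: 7.32
ee_pos: [595.5, -150.5, 17.7]
ee_rot: [180.0, 0.0, -175.4]
force: [-2.0, -0.5, 1.0]
gripper_width: 91.0
t 7.33 tcp [ 595.5 -150.5   17.7] rot [ 180.     0.  -175.4] cradle -56.3 -45.2 F [-2.  -0.5  1. ] w 91.0
turn [-0.  0.  0.] shift [ 0.41  0.   -0.03] target [ 605.9 -150.5   17. ]
```

View pics/s3.png

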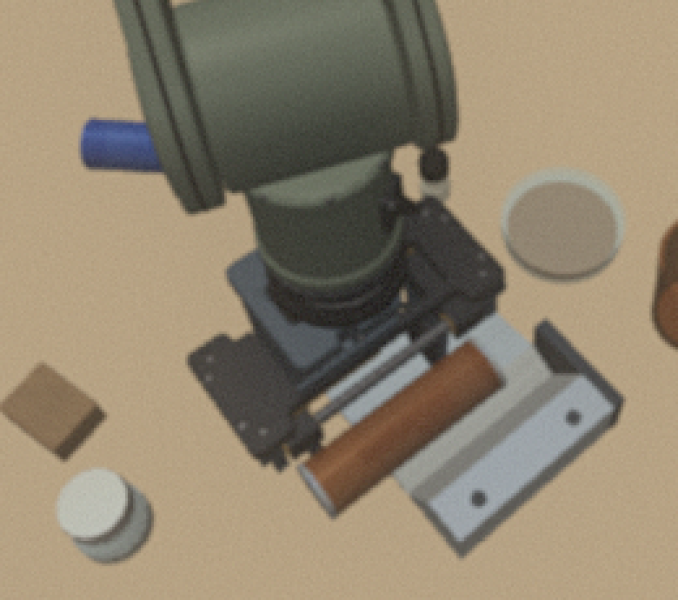

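The cylinder is just before the rim, still in contact. One more short push takes it over.

```bash
python3 -m jog '0 0 0 0.2 0.02 0.05 1; 0 0 0 0.4 0.03 0.1 1; 0 0 0 0.6 0.05 0.1 1; 0 0 0 0.6 0.05 0.1 1; 0 0 0 0.6 0.05 0.1 1'; python3 go.py
cat > seg.py <<'E'
from m import *
p=np.load("cradle.npy")
def look(n,lo=-140,hi=70):
    f=grab_frame(n); im=f.astype(int)
    mask=((im[...,0]-im[...,2]>25)&(im[...,0]>1.35*im[...,1])).astype(np.uint8)
    roi=np.zeros_like(mask); q=proj(n,c2w(p,[(-60,-140,28),(30,-140,28),(30,75,28),(-60,75,28)])).astype(np.int32); cv2.fillPoly(roi,[q],1)
    v,u=np.nonzero(mask&roi)
    if len(u)<50: print(n,"few",len(u)); return f
    W=back(n,np.c_[u,v],28.3)[:,:2]-p[:2]; c,d=np.cos(p[2]),np.sin(p[2]); W=np.c_[c*W[:,0]+d*W[:,1],-d*W[:,0]+c*W[:,1]]
    C=W.mean(0); s=np.linalg.eigh(np.cov(W.T))[1][:,1]
    print(n,"n",len(u),"amber centre",C.round(1),"y pct",np.percentile(W[:,1],[1,99]).round(1),"x pct",np.percentile(W[:,0],[2,98]).round(1),"yaw",np.degrees(np.arctan2(-s[0],s[1])*1).round(1))
    return f
E
python3 -c "
from seg import *
look('top');look('scene');print(proj('scene',c2w(p,[(0,-140,28),(0,65,28)])))"
```

```text
time_s: 8.0
ee_pos: [609.9, -149.3, 20.1]
ee_rot: [180.0, -0.0, -175.4]
force: [-0.4, -0.3, -0.2]
gripper_width: 91.2
t 8.0 tcp [ 609.9 -149.3   20.1] rot [ 180.    -0.  -175.4] cradle -41.9 -45.1 F [-0.4 -0.3 -0.2] w 91.2
top n 102 amber centre [  5.  -18.5] y pct [-30.1  -1.2] x pct [-15.   19.5] yaw 94.5
scene n 1449 amber centre [ -1.9 -41. ] y pct [-103.    27.1] x pct [-17.7  15.2] yaw 1.9
[[192.82271485 330.34877147]
 [289.08819624 255.6737535 ]]
```

The force has dropped to zero and the amber lies along x≈0 with its +y end about 35 mm short of the stop. It is in the V. I'll back off, lift, shut the fingers and go round to the open end.

```bash
python3 -m jog '0 0 0 -0.4 -0.03 0 1; 0 0 0 -0.4 -0.03 1.5 1; 0 0 0 -0.4 -0.03 3 1; 0 0 0 0.3 -0.6 3 0.5; 0 0 0 1 -1.8 3 0' 10;  python3 -m jog '0 0 0 0.5 -1 0 0; 0 0 0 1 -2.1 0 0; 0 0 0 1 -2.1 0 0; 0 0 0 1 -2.1 0 0; 0 0 0 1 -2.1 0 0'; python3 go.py 0 -150 16 180; python3 -c "
from seg import *
f=look('top');g=look('scene')
a=cv2.resize(f[100:250,250:400,::-1],(400,400),interpolation=3);b=cv2.resize(g[180:350,150:320,::-1],(400,400),interpolation=3)
cv2.imwrite('pics/d.png',np.hstack([a,b]))"
```

```text
time_s: 8.72
ee_pos: [634.8, -193.9, 96.3]
ee_rot: [180.0, 0.0, -175.3]
force: [0.7, -0.7, 0.0]
gripper_width: 73.8
time_s: 9.35
ee_pos: [659.4, -245.7, 95.3]
ee_rot: [180.0, -0.0, -175.3]
force: [-0.8, -0.6, -0.0]
gripper_width: 23.9
t 9.35 tcp [ 659.4 -245.7   95.3] rot [ 180.    -0.  -175.3] cradle -0.4 -145.2 F [-0.8 -0.6 -0. ] w 23.9
turn [-0.01 -0.01 -0.01] shift [ 0.03 -0.19 -3.17] target [ 660.1 -250.5   16. ]
top n 894 amber centre [  2.4 -41.5] y pct [-103.    18.2] x pct [-14.8  20.3] yaw 0.7
scene n 1387 amber centre [ -1.3 -42.3] y pct [-102.8   26.9] x pct [-17.6  16.1] yaw 3.1
```

View pics/d.png

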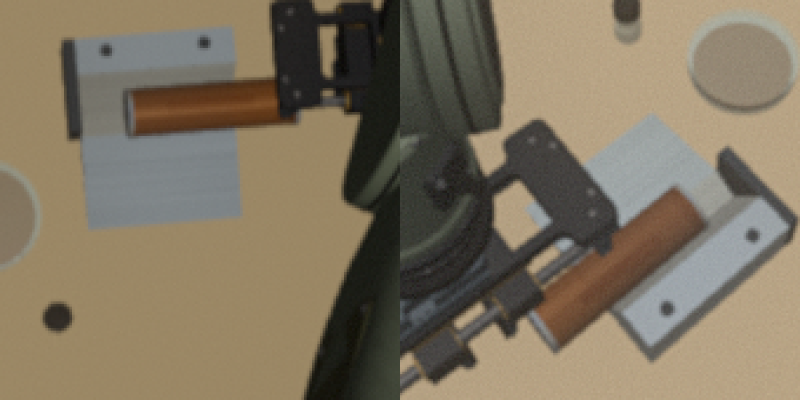

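The cylinder is seated in the V with its end about 34 mm from the stop, and its other end is at y≈-109. I'll finish closing the fingers, then lower at y=-150.

```bash
python3 -m jog '0 0 0 0 -0.2 0 0;0 0 0 0 -0.2 0 0;0 0 0 0 -0.2 -1 0;0 0 0 0 -0.2 -2 0;0 0 0 0 -0.2 -3.1 0'; python3 -m jog '0 0 0 -0.06 0.6 0 0; 0 0 0 -0.07 0.8 0 0; 0 0 0 -0.08 0.95 0 0;0 0 0 -0.09 1.1 0 0; 0 0 0 -0.1 1.2 0 0'; python3 go.py 0 -88.5 17 180; python3 -c "
from seg import *
look('top');look('scene')"
```

```text
time_s: 10.07
ee_pos: [660.2, -251.9, 17.3]
ee_rot: [-180.0, 0.0, -175.4]
force: [0.4, -1.5, -0.2]
gripper_width: 0.5
time_s: 10.7
ee_pos: [658.2, -222.7, 18.8]
ee_rot: [-179.9, 0.1, -175.3]
force: [0.1, -3.2, 2.1]
gripper_width: 0.4
t 10.7 tcp [ 658.2 -222.7   18.8] rot [-1.799e+02  1.000e-01 -1.753e+02] cradle 0.4 -122.2 F [ 0.1 -3.2  2.1] w 0.4
turn [ 0.03  0.03 -0.01] shift [-0.12  1.34 -0.07] target [ 655.1 -189.2   17. ]
top n 664 amber centre [  3.2 -32.7] y pct [-111.9   19. ] x pct [-15.1  20.1] yaw 3.9
scene n 499 amber centre [ -0.4 -15.6] y pct [-86.   29.5] x pct [-18.   17.5] yaw 7.7
```

Contact made at about 3 N. I'll push on slowly, watching the force.

```bash
python3 -m jog '0 0 0 -0.01 0.15 0 0; 0 0 0 -0.02 0.3 0 0; 0 0 0 -0.03 0.45 0 0; 0 0 0 -0.05 0.6 0 0; 0 0 0 -0.06 0.75 0 0'; python3 -m jog '0 0 0 -0.01 0.1 0 0; 0 0 0 -0.02 0.2 0 0; 0 0 0 -0.02 0.3 0 0;  0 0 0 -0.02 0.3 0 0; 0 0 0 -0.02 0.3 0 0'; python3 go.py 0 -88.5 17 180; python3 -c "
from seg import *
look('top');look('scene')"
```

```text
time_s: 11.42
ee_pos: [656.0, -203.2, 17.9]
ee_rot: [-180.0, 0.0, -175.4]
force: [-0.6, -4.4, 4.2]
gripper_width: 0.7
time_s: 12.05
ee_pos: [655.3, -195.0, 17.4]
ee_rot: [179.9, -0.0, -175.4]
force: [-0.8, -2.7, 2.8]
gripper_width: 0.1
t 12.05 tcp [ 655.3 -195.    17.4] rot [ 179.9   -0.  -175.4] cradle -0.3 -94.3 F [-0.8 -2.7  2.8] w 0.1
turn [-0.01 -0.01  0.  ] shift [-0.01  0.23 -0.02] target [ 655.1 -189.2   17. ]
top n 655 amber centre [ 2.7 -3.6] y pct [-82.5  47.8] x pct [-15.7  19.5] yaw 4.4
scene n 440 amber centre [-1.1 17.9] y pct [-53.2  57.7] x pct [-18.6  15.7] yaw 6.3
```

```bash
for i in 1; do python3 -m jog '0 0 0 0 0.05 0 0; 0 0 0 -0.01 0.1 0 0; 0 0 0 -0.01 0.15 0 0; 0 0 0 -0.02 0.2 0 0; 0 0 0 -0.02 0.2 0 0'; done; python3 -m jog '0 0 0 0 0.04 0 0; 0 0 0 -0.01 0.08 0 0; 0 0 0 -0.01 0.08 0 0'; python3 go.py 0 -88.5 17 180
```

```text
time_s: 12.78
ee_pos: [654.9, -190.1, 17.5]
ee_rot: [180.0, -0.0, -175.4]
force: [0.4, -1.4, -1.1]
gripper_width: 0.6
time_s: 13.15
ee_pos: [654.7, -188.3, 17.6]
ee_rot: [180.0, -0.0, -175.4]
force: [-1.0, -1.3, -1.3]
gripper_width: 0.5
t 13.15 tcp [ 654.7 -188.3   17.6] rot [ 180.    -0.  -175.4] cradle -0.4 -87.6 F [-1.  -1.3 -1.3] w 0.5
turn [-0.01 -0.    0.  ] shift [ 0.02 -0.04 -0.03] target [ 655.1 -189.2   17. ]
```

```bash
python3 -m jog '0 0 0 0 0.04 0 0; 0 0 0 -0.01 0.08 0 0; 0 0 0 -0.01 0.08 0 0'|grep -E 'pos|force'; python3 -m jog '0 0 0 0 0.04 0 0; 0 0 0 -0.01 0.08 0 0; 0 0 0 -0.01 0.08 0 0'|grep -E 'pos|force'; python3 go.py; python3 -c "
from seg import *
look('top');look('scene')"
```

```text
ee_pos: [654.5, -186.4, 17.8]
force: [-0.6, -1.2, 0.7]
ee_pos: [654.4, -185.1, 17.8]
force: [-0.6, -4.0, -0.8]
t 13.9 tcp [ 654.4 -185.1   17.8] rot [-179.9    0.  -175.4] cradle -0.4 -84.4 F [-0.6 -4.  -0.8] w 0.9
top n 631 amber centre [2.3 8.8] y pct [-69.2  58.1] x pct [-16.  19.] yaw 4.7
scene n 412 amber centre [-1.3 27.8] y pct [-41.  68.] x pct [-19.1  16.1] yaw 7.1
```

```bash
for i in 1; do python3 -m jog '0 0 0 0 0.04 0 0; 0 0 0 0 0.08 0 0; 0 0 0 0 0.08 0 0'|grep -E 'pos|force'; done; python3 -m jog '0 0 0 0 0 0 0; 0 0 0 0 0.06 0 0; 0 0 0 0 0.06 0 0; 0 0 0 0 0.06 0 0'|grep -E 'pos|force'; python3 -c "
from seg import *
f=look('top');g=look('scene')
a=cv2.resize(f[100:200,260:360,::-1],(400,400),interpolation=3);b=cv2.resize(g[220:340,180:300,::-1],(400,400),interpolation=3)
cv2.imwrite('pics/e.png',np.hstack([a,b]))"
```

```text
ee_pos: [654.6, -185.0, 18.1]
force: [0.2, -9.3, 0.0]
ee_pos: [654.8, -185.0, 18.4]
force: [0.6, -12.6, -0.2]
top n 627 amber centre [2.5 9.3] y pct [-67.   57.8] x pct [-15.9  19.2] yaw 4.8
scene n 413 amber centre [-1.3 27.3] y pct [-40.3  68. ] x pct [-18.9  15.7] yaw 6.5
```

View pics/e.png

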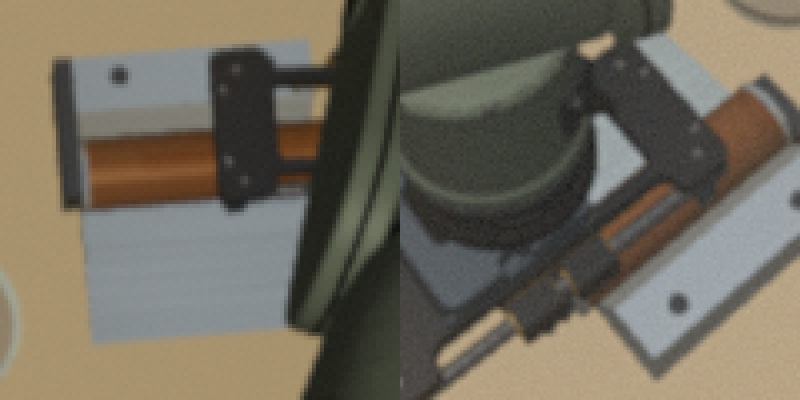

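The position stayed at -185 while the force rose to 12.6 N, and the picture shows the band against the stop plate. I'll back straight out, lift and check.

```bash
python3 -m jog '0 0 0 0.01 -0.2 0 0; 0 0 0 0.05 -0.6 0 0; 0 0 0 0.1 -1.2 0 0; 0 0 0 0.15 -1.9 0 0; 0 0 0 0.15 -1.9 1.5 0'; python3 -m jog '0 0 0 0 0 2 0; 0 0 0 0 0 4 0; 0 0 0 0 0 5 0; 0 0 0 -2 0 5 0; 0 0 0 -4 0 5 0'; python3 -m jog '0 0 0 -2 0 0 0; 0 0 0 -4 0 0 0; 0 0 0 -4 0 0 0; 0 0 0 -4 0 0 0'; python3 -c "
from seg import *
f=look('top');g=look('scene')
a=cv2.resize(f[100:230,225:355,::-1],(400,400),interpolation=3);b=cv2.resize(g[180:340,180:340,::-1],(400,400),interpolation=3)
cv2.imwrite('pics/f.png',np.hstack([a,b]))"
```

```text
time_s: 15.6
ee_pos: [655.8, -229.9, 52.2]
ee_rot: [179.8, -0.4, -175.5]
force: [0.8, -0.4, -0.1]
gripper_width: 0.4
time_s: 16.23
ee_pos: [557.1, -229.4, 180.4]
ee_rot: [-180.0, 0.0, -175.4]
force: [-0.9, -0.6, -0.5]
gripper_width: 0.5
time_s: 16.73
ee_pos: [458.8, -229.4, 180.8]
ee_rot: [-180.0, 0.1, -175.4]
force: [1.1, 0.1, 0.1]
gripper_width: 0.5
top n 974 amber centre [ 1.8 -7.3] y pct [-72.2  57.4] x pct [-15.6  19.3] yaw 1.5
scene n 1120 amber centre [-3.8  1.2] y pct [-62.5  67. ] x pct [-18.3  12. ] yaw 1.3
```

View pics/f.png

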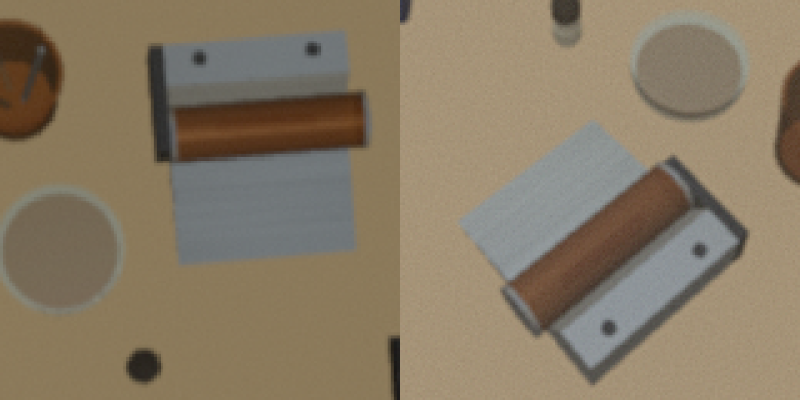

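The cylinder lies in the V with its end against the stop plate. The other end juts about 10 mm out, and the arm is clear. Handing in.

```bash
python3 -c "
from h import *
env.job_done(); print(env.state()['time_s'])"
```

```text
the job is handed in; nothing more can be done
the job is handed in; nothing more can be done
```

The amber cylinder is in the V with its end against the stop plate, and I handed the job in after about 17 s on the robot's clock. The hand-in gives no verdict.

I rolled it up the ramp and over the rim with both open fingertips. It dropped into the V about 34 mm short of the stop. I then pushed its open end along the V with the fingers shut until it stopped moving while the force rose to about 12.6 N. After that I backed off and lifted clear.

- **Seating:** the last pictures show the cylinder in the V with its band against the stop plate and about 10 mm jutting from the open end. The colour-based measurement gave a centre within about 4 mm sideways and a yaw of about 1.4° off the cradle.
- **Disagreement:** the two cameras differ by 8 to 10 mm along the V. I put that down to the different angles each camera sees from, so for the end position I relied on the force rise and the pictures.
- **Other things:** the petri dish and vial, and the part of the beaker in view, looked unmoved in the last picture. The jar and slide box were not in it. I did not re-measure any of them; every move was planned to stay clear of them and of the blue look-alike.
- **After clearing:** the force reading was back to noise, about 1 N, and the arm was 180 mm above the bench.

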